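# Put the capped jars back on the stands of their own colours

### The arm

A 6-joint arm with a two-finger parallel gripper is mounted at the origin on a cart in front of the work surface, level with it; the furniture and walls round the work are solid. World frame = base frame: x ahead of the robot, y to its left, z up, the work surface at z = 0. Lengths are in m, angles in degrees, forces in N, time in s.
With the tool pointing down it reaches from about 0.35 to 0.95 m from the base axis. Payload 17.4 kg.
Tool frame: the origin (TCP) lies midway between the tips of the shut fingers; the grasp point (between the pads) lies 19 mm behind it; z points along the fingers, x is the direction in which the jaws open and shut, and the axes are right-handed (so a half turn about z gives the same grasp; the last joint's range is limited). The gripper opens to 93 mm and grips with 3 to 60 N. Pads are 15 mm wide; open, the fingers measure 128 mm over their backs; the gripper's body (75 mm by 188 mm) begins 65 mm behind the grasp point.
Start: joints at [64.928, 6.646, 82.598, -0, 90.757, -2.166], TCP at [0.263, 0.622, 0.219] pointing down, gripper open.
Joint ranges: [-162.19, 162.19], [-47.58, 125.68], [4.15, 143.07], [-65.23, 245.23], [0.69, 171.88], [-170.13, 170.13]. Speed limits (degrees/s): [108.29, 108.29, 127.2, 180, 180, 180].

### API

Orientations are given as a 3x3 rotation matrix whose columns are the frame's x, y, z axes.
In Python, from station import bot gives the robot as it stands. The module is installed in compiled form; this text tells all that it offers.
- The arm moves only by the tool play_rows, never from a script. Its argument "moves" is a list of rows, each a list of 2 entries, a list of its own where there are three numbers: the shift along the tool's x, y, z in units of 40 mm (1.0 is 40 mm), then the turn about the tool's z in units of 5 degrees (1.0 is 5 degrees). A call has exactly 10 rows; each row shifts and turns the commanded pose from where the row before left it, along the tool's axes as they then stand; what a row does not reach is not made up. A row lasts 1/12 s, in which the tool goes at most 41.7 mm and 7.16 degrees, less where a joint would pass 70% of its speed; a pose out of reach is approached as far as the arm can. A call is refused whole if a number of a shift passes 1 or a number of a turn 1, either way. A call with a gripper value outside its range is refused whole. "jaw" is the finger opening in mm, from 0 to 93, set as the call begins (left out, the last holds). The fingers move at their own pace and stop on an object; the grip force is fixed at half the most. Time passes only in rows, so rows that do not move let the fingers close, or fill a call up. It gives the time, the measured TCP pose, the force and the opening at its end, in the units of the state.
- bot.state(): the state, without advancing time (a new reading comes with each control period).
- bot.camera(name): name is "side" or "top" or "wrist"; returns (picture, depth): 420x560x3 uint8, red, green, blue; 420x560 float32, m along the optical axis (not along the pixel's ray), 0 where there is no reading.
- bot.calibration(name): a dict with "vfov" (degrees; the focal length in pixels is half the picture's height over the tangent of half this angle, whatever the lens; pixels are square), "cx", "cy" (the principal point, pixels), "distortion" ([k1, k2, p1, p2, k3] as OpenCV has them; the pictures are not rectified), "origin" and "orientation" of the camera in the world; the wrist camera has in their place "T_tool_cam" (4x4, takes a point from camera to tool coordinates, whose origin is the TCP and whose axes are the tool frame's). Camera axes: x right, y down, z forward; pixel columns grow to the right and rows downward; lengths in m; the calibration is good to about 2 mm. A picture is of the moment at which its call begins: read the wrist's pose just before it. calibration takes no time and is no camera call.
- bot.job_done(): hands the job in, once; it reports no verdict.
The state is a dict: "t": time; "q": joint angles; "qd": joint speeds; "effort": joint torques, N m; "position": TCP position; "ee_rot": TCP orientation; "ft_force": force on the tool from outside, world axes, zero at the start; "torque": the same for the moment, N m; "width": finger opening in m.
Only numpy, scipy, OpenCV 4.12 (cv2) and the standard library are available. Lean on these libraries where they do the work, as an engineer would, in place of code of your own. Each camera call takes 0.05 s, during which the arm holds its last target. There are 200 camera calls.

### The job

The four reagent jars stand on the wrong stands: set each jar upright in the middle of the stand that has the colour of its cap, using the white stand as the spare place on the way and leaving it empty at the end. Jars may stand only on the stands, one to each: never let one touch the bare worktop, tip over or drop, but lower it gently. Leave the glass conical flask standing where it is.

Things in the scene. Friction and masses are not known exactly. Their poses are not given: they have to be found in the camera images.
- jar_red: the jar with the red cap: straight round amber glass jar, 45 mm in diameter, with a paper band and an opaque red screw cap on top (48 mm in diameter, from 62 to 88 mm above the jar's underside; total height 88 mm); about 0.15 kg, rigid and closed; the cap does not turn or come off, and the jar can be lifted by it. Origin: centre of the underside; z up along its axis. At the start it stands on one of the four coloured stands, never on its own colour.
- jar_yellow: the jar with the yellow cap: straight round amber glass jar, 45 mm in diameter, with a paper band and an opaque yellow screw cap on top (48 mm in diameter, from 62 to 88 mm above the jar's underside; total height 88 mm); about 0.15 kg, rigid and closed; the cap does not turn or come off, and the jar can be lifted by it. Origin: centre of the underside; z up along its axis. At the start it stands on one of the four coloured stands, never on its own colour.
- jar_blue: the jar with the blue cap: straight round amber glass jar, 45 mm in diameter, with a paper band and an opaque blue screw cap on top (48 mm in diameter, from 62 to 88 mm above the jar's underside; total height 88 mm); about 0.15 kg, rigid and closed; the cap does not turn or come off, and the jar can be lifted by it. Origin: centre of the underside; z up along its axis. At the start it stands on one of the four coloured stands, never on its own colour.
- jar_green: the jar with the green cap: straight round amber glass jar, 45 mm in diameter, with a paper band and an opaque green screw cap on top (48 mm in diameter, from 62 to 88 mm above the jar's underside; total height 88 mm); about 0.15 kg, rigid and closed; the cap does not turn or come off, and the jar can be lifted by it. Origin: centre of the underside; z up along its axis. At the start it stands on one of the four coloured stands, never on its own colour.
- stand_red: the red stand: fixed flat round disc with a red top on an aluminium base, 90 mm in diameter and 12 mm high, no rim or hole. Origin: centre of the underside, on the worktop; its top is 12 mm above it. A jar of another colour stands on it at the start.
- stand_yellow: the yellow stand: fixed flat round disc with a yellow top on an aluminium base, 90 mm in diameter and 12 mm high, no rim or hole. Origin: centre of the underside, on the worktop; its top is 12 mm above it. A jar of another colour stands on it at the start.
- stand_blue: the blue stand: fixed flat round disc with a blue top on an aluminium base, 90 mm in diameter and 12 mm high, no rim or hole. Origin: centre of the underside, on the worktop; its top is 12 mm above it. A jar of another colour stands on it at the start.
- stand_green: the green stand: fixed flat round disc with a green top on an aluminium base, 90 mm in diameter and 12 mm high, no rim or hole. Origin: centre of the underside, on the worktop; its top is 12 mm above it. A jar of another colour stands on it at the start.
- stand_white: the white stand: fixed flat round disc with a white top on an aluminium base, 90 mm in diameter and 12 mm high, no rim or hole. Origin: centre of the underside, on the worktop; its top is 12 mm above it. The spare place: empty at the start.
- conical_flask: bystander: clear glass conical flask, 92 mm in diameter, 124 mm high, standing upright among the stands, toward the back; origin at the centre of its underside
There are look-alikes about, which are no part of the job. What is shaped like the stand_blue but brown or orange is not meant.

How it is judged:
By the outcome, as a careful person would: the job done as asked, in the order asked, and still so for the second after the job is handed in, with the robot touching nothing.
It also fails if it takes over 128 s, if anything falls off the work surface, if the arm or the gripper's body presses on something with over 40 N, if the wrist force passes 120 N, or if a joint passes its speed limit or range.

## Working session

There is one attempt and no reset: what is moved stays moved. The work goes in short steps, Python scripts to look and compute and a tool call to move; the robot and the scene stay as the last step left them, time stands still between calls to the robot, and variables do not carry over. Pictures are saved under pics/ and viewed, about 12 in all and at most 16, crops included, and the job is handed in when it is done.

Besides the shell and the picture viewer there is one more tool, called by a JSON object that holds its "op" and its "data", one argument or row to a line. play_rows: Moves the arm, as the interface text tells. Its arguments: {"type":"object","properties":{"moves":{"type":"array"},"jaw":{"type":"number"}},"required":["moves"]}

```bash
mkdir -p pics; python3 - <<'E'
from station import bot
import cv2
s=bot.state(); print(s)
for n in("top","side","wrist"):
    p,d=bot.camera(n); cv2.imwrite(f"pics/{n}0.png",p[:,:,::-1]); print(n,bot.calibration(n))
E
```

```text
{'t': 0.0, 'q': array([ 6.49289762e+01,  6.67544366e+00,  8.26368232e+01,  9.92994555e-04,
        9.07562210e+01, -2.16650065e+00]), 'qd': array([-0.03917882,  0.06914432,  0.06899196,  0.09129855, -0.00057612,
       -0.00271457]), 'effort': array([-2.13550353e-03, -7.21272540e+01, -6.22600722e+01,  7.79162650e-02,
        2.40026502e-02, -5.48728576e-05]), 'position': array([0.26263033, 0.62158521, 0.21787798]), 'ee_rot': array([[ 3.89196159e-01,  9.21154752e-01, -5.22210865e-04],
       [ 9.21154127e-01, -3.89196504e-01, -1.07537362e-03],
       [-1.19382817e-03, -6.25054097e-05, -9.99999285e-01]]), 'ft_force': array([-0.12112986,  0.25314581, -1.21733277]), 'torque': array([-0.0213346 ,  0.00143998,  0.02648213]), 'width': 0.09281655590707732}
top {'vfov': 47.14157511389498, 'cx': 274.2110484173408, 'cy': 216.46732254913755, 'distortion': array([-0.09529081,  0.        ,  0.        ,  0.        ,  0.        ]), 'origin': array([ 0.34348751, -0.04907305,  1.6330849 ]), 'orientation': array([[-0.00278738, -0.98644942,  0.164042  ],
       [-0.99999007,  0.00331996,  0.00297252],
 
[... 264 characters left out ...]
3457605]), 'orientation': array([[-0.99596344, -0.03312431,  0.08342426],
       [-0.08929197,  0.46039789, -0.88321046],
       [-0.00915261, -0.88709445, -0.46149721]])}
wrist {'vfov': 67.94312016779901, 'cx': 286.46731671628646, 'cy': 209.4156507775726, 'distortion': array([-0.05798201,  0.        ,  0.        ,  0.        ,  0.        ]), 'T_tool_cam': array([[ 9.99999703e-01, -7.14738671e-04,  2.87667847e-04,
         4.60501690e-04],
       [ 6.00421283e-04,  9.56918825e-01,  2.90354957e-01,
        -8.09898376e-02],
       [-4.82802695e-04, -2.90354698e-01,  9.56918971e-01,
        -1.67399034e-01],
       [ 0.00000000e+00,  0.00000000e+00,  0.00000000e+00,
         1.00000000e+00]])}
```

View pics/top0.png

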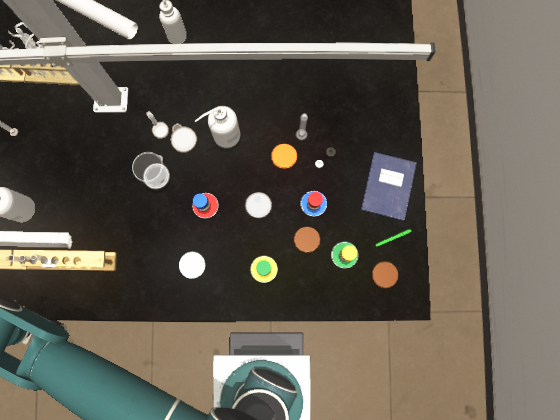

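View pics/side0.png

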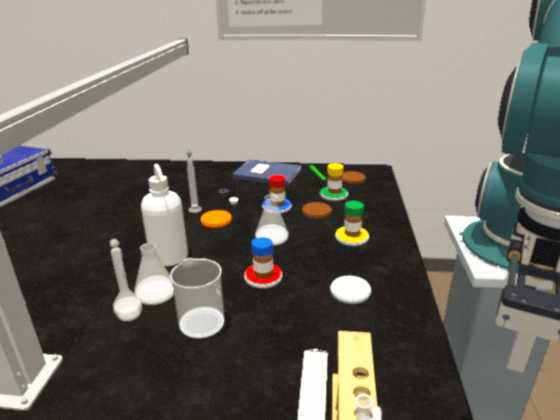

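The top view shows two swaps: blue cap on the red stand (205,205) with red cap on blue (314,204), and green cap on yellow (264,269) with yellow cap on green (345,255). The white stand is at (192,265) and the flask at (259,205). The side view agrees. Brown and orange discs are the look-alikes.

```bash
cat > h.py <<'E'
import cv2, numpy as np
from station import bot
from scipy.optimize import least_squares
def cam(n):
    s=bot.state(); p,d=bot.camera(n); c=bot.calibration(n)
    f=p.shape[0]/2/np.tan(np.radians(c["vfov"]/2))
    K=np.array([[f,0,c["cx"]],[0,f,c["cy"]],[0,0,1]])
    if n=="wrist":
        T=c["T_tool_cam"]; R=s["ee_rot"]@T[:3,:3]; o=s["position"]+s["ee_rot"]@T[:3,3]
    else: R,o=c["orientation"],c["origin"]
    return p,d,K,c["distortion"],R,o
def plane(px,z,v):
    p,d,K,D,R,o=v
    u=cv2.undistortPoints(np.float64(px).reshape(-1,1,2),K,D).reshape(-1,2)
    r=np.c_[u,np.ones(len(u))]@R.T
    return o+r*((z-o[2])/r[:,2])[:,None]
H={"red":[(0,8),(172,180)],"yellow":[(24,34)],"blue":[(100,125)],"green":[(45,75)]}
def mask(p,name):
    h=cv2.cvtColor(p,cv2.COLOR_RGB2HSV)
    if name=="white": return cv2.inRange(h,(0,0,190),(180,40,255))
    return sum(cv2.inRange(h,(a,140,70),(b,255,255)) for a,b in H[name])
def circ(P,r):
    """robust fit of a circle of known radius to points in the plane"""
    g=least_squares(lambda c:np.hypot(*(P[:,:2]-c).T)-r,P[:,:2].mean(0),loss="soft_l1",f_scale=.001)
    e=np.hypot(*(P[:,:2]-g.x).T)-r
    return g.x,np.median(abs(e))*1e3
def blob(m,near,rad):
    w=np.zeros_like(m); cv2.circle(w,near,rad,255,-1); m=m&w
    c=cv2.findContours(m,cv2.RETR_EXTERNAL,cv2.CHAIN_APPROX_NONE)[0]
    return max(c,key=cv2.contourArea)
E
python3 - <<'E'
from h import *
v=cam("top")
for n,s,j in (("red",(205,205),(315,200)),("yellow",(264,269),(349,254)),("blue",(314,204),(200,201)),("green",(345,255),(264,268)),("white",(192,265),None)):
    c=blob(mask(v[0],n),s,18); h=cv2.convexHull(c)[:,0]
    print("stand",n,*circ(plane(h,.012,v),.045),len(h))
    if j:
        c=blob(mask(v[0],n),j,13)[:,0]; print(" jar",n,*circ(plane(c,.1,v),.024),plane(c,.1,v).mean(0)[:2])
w=cam("side")
for n,s,j in (("red",(263,272),(277,182)),("yellow",(352,234),(335,170)),("blue",(277,203),(262,246)),("green",(334,191),(354,209)),("white",(350,289),None)):
    c=blob(mask(w[0],n),s,28 if n=="white" else 22)[:,0]
    h=cv2.convexHull(c)[:,0]
    print("side stand",n,*circ(plane(h,.012,w),.045))
    if j:
        c=blob(mask(w[0],n),j,16); x,y,ww,hh=cv2.boundingRect(c); 
        print(" jar mid-cap",plane([[x+ww/2-.5,y+hh/2-.5]],.087,w)[0])
E
```

```text
stand red [0.65622038 0.19710053] 2.385727748177777 18
 jar red [ 0.65449838 -0.17674679] 1.2800954608914485 [ 0.65452024 -0.17645523]
stand yellow [ 0.45255245 -0.0067943 ] 3.663156350333013 8
 jar yellow [ 0.48012011 -0.28421921] 0.6767412044680204 [ 0.48026932 -0.26447176]
stand blue [ 0.66390162 -0.18021291] 2.812496790933129 15
 jar blue [0.65160861 0.19854382] 1.4525139063170205 [0.65165679 0.19763058]
stand green [ 0.4992693  -0.28808585] 3.5593409548040773 7Traceback (most recent call last):
  File "<stdin>", line 7, in <module>
  File "h.py", line 30, in blob
    return max(c,key=cv2.contourArea)
ValueError: max() iterable argument is empty
```

```bash
python3 - <<'E'
import cv2,numpy as np
for f,pts in(("top0",[(252,269),(264,268),(349,254),(335,255),(192,265),(259,205)]),("side0",[(341,239),(354,209),(335,170),(325,194),(350,289)])):
    h=cv2.cvtColor(cv2.imread(f"pics/{f}.png"),cv2.COLOR_BGR2HSV)
    print(f,[(p,h[p[1],p[0]].tolist()) for p in pts])
h=cv2.imread("pics/top0.png")
cv2.imwrite("pics/topz.png",cv2.resize(h[180:300,170:370],None,fx=4,fy=4,interpolation=cv2.INTER_NEAREST))
E
```

```text
top0 [((252, 269), [30, 116, 254]), ((264, 268), [66, 129, 231]), ((349, 254), [30, 123, 254]), ((335, 255), [66, 136, 217]), ((192, 265), [0, 0, 254]), ((259, 205), [15, 2, 244])]
side0 [((341, 239), [25, 135, 242]), ((354, 209), [70, 215, 134]), ((335, 170), [24, 255, 198]), ((325, 194), [69, 214, 188]), ((350, 289), [30, 1, 255])]
```

View pics/topz.png

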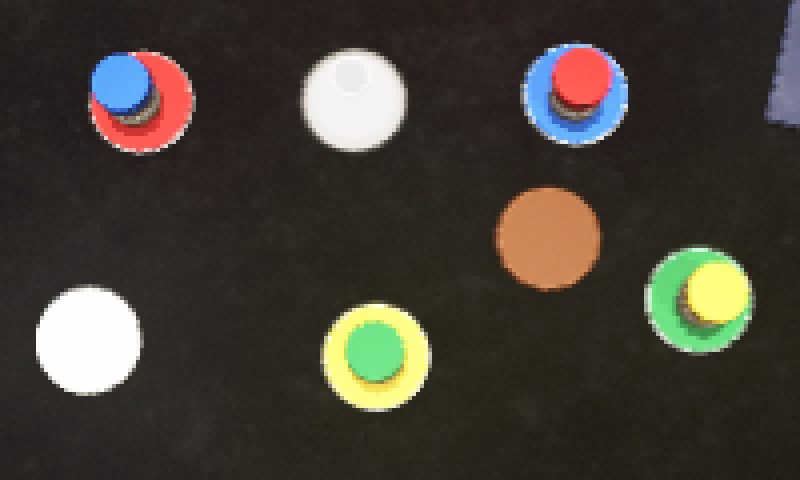

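The zoom confirms the layout; the green and yellow saturation is only about 120, so I'm lowering the threshold.

```bash
sed -i 's/(a,140,70),(b,255,255)/(a,80,60),(b,255,255)/; s/(45,75)/(45,85)/; s/(24,34)/(21,36)/; s/(180,40,255)/(180,60,255)/' h.py
python3 - <<'E'
from h import *
v=cam("top")
for n,s,j in (("red",(205,205),(315,200)),("yellow",(264,269),(349,254)),("blue",(314,204),(200,201)),("green",(345,255),(264,268)),("white",(192,265),None)):
    c=blob(mask(v[0],n),s,18); h=cv2.convexHull(c)[:,0]
    print("stand",n,*circ(plane(h,.012,v),.045),len(h))
    if j:
        c=blob(mask(v[0],n),j,9)[:,0]; print(" jar",n,*circ(plane(c,.1,v),.024),plane(c,.1,v).mean(0)[:2])
d=v[1]; P=plane([[259,205]],.012,v); print("flask",P)
E
```

```text
stand red [0.65586645 0.19557958] 1.1424011389178506 17
 jar red [ 0.65394146 -0.17658548] 1.216433899824232 [ 0.65435988 -0.17629398]
stand yellow [ 0.43668909 -0.00686351] 0.4256670089208964 17
 jar yellow [ 0.47975434 -0.28206162] 0.8677387691919687 [ 0.47937487 -0.28198656]
stand blue [ 0.66202797 -0.17853199] 1.290556738044256 19
 jar blue [0.65182822 0.19809062] 1.1843719317690595 [0.65223101 0.19847547]
stand green [ 0.48433381 -0.28227184] 1.3057413521507903 14
 jar green [ 0.43462851 -0.0094773 ] 2.4340923590780457 [ 0.4343103  -0.00973029]
stand white [0.44880701 0.2349104 ] 0.6378839101325375 18
flask [[0.65309872 0.00785341 0.012     ]]
```

{"op": "play_rows", "data": {
  "moves": [
    [[0, 0, -0.4], -1],
    [[0, 0, -0.4], -1],
    [[0, 0, -0.4], -1],
    [[0, 0, -0.4], -1],
    [[0, 0, -0.4], -0.6],
    [[-0.9, 0.4, 0], 0],
    [[-0.9, 0.4, 0], 0],
    [[-0.9, 0.4, 0], 0],
    [[-0.9, 0.4, 0], 0],
    [[-0.9, 0.4, 0], 0]
  ],
  "jaw": 93
}}

```text
t: 1.08
position: [0.3433, 0.4402, 0.2985]
ee_rot: [[-0.002, 1.0, 0.0], [1.0, 0.002, 0.0], [0.0, 0.0, -1.0]]
ft_force: [1.3, 0.4, 0.3]
width: 0.0932
```

{"op": "play_rows", "data": {
  "moves": [
    [[-0.6, 0.77, 0.1], 0],
    [[-0.6, 0.77, 0.1], 0],
    [[-0.6, 0.77, 0.1], 0],
    [[-0.6, 0.77, 0.1], 0],
    [[-0.6, 0.77, 0.1], 0],
    [[-0.6, 0.77, 0.1], 0],
    [[-0.6, 0.77, 0.1], 0],
    [[-0.6, 0.77, 0.1], 0],
    [[-0.6, 0.77, 0.1], 0],
    [[-0.6, 0.77, 0.1], 0]
  ]
}}

```text
t: 1.92
position: [0.6527, 0.2008, 0.2584]
ee_rot: [[-0.001, 1.0, 0.0], [1.0, 0.001, 0.0], [0.0, 0.0, -1.0]]
ft_force: [-0.5, 1.0, 0.6]
width: 0.0931
```

```bash
cat > w.py <<'E'
import sys
from h import *
def wrist(cap,stand,fn):
    s=bot.state(); v=cam("wrist"); p=v[0]; cv2.imwrite(f"pics/{fn}.png",p[:,:,::-1])
    print("tcp",s["position"].round(4),"F",s["ft_force"].round(1),"t",s["t"],"w",s["width"])
    for n,z,r,t in ((cap,.1,.024,"cap"),(stand,.012,.045,"stand")):
        if n in("-",""): continue
        m=mask(p,n); c=cv2.findContours(m,cv2.RETR_EXTERNAL,cv2.CHAIN_APPROX_NONE)[0]
        for k in sorted(c,key=cv2.contourArea)[-2:]:
            if cv2.contourArea(k)<150: continue
            k=k[:,0]; k=k[(k.min(1)>1)&(k[:,0]<558)&(k[:,1]<418)]
            if len(k)<10: continue
            if t=="cap":   # top disc only: keep pixels whose depth says top
                K=v[2]
            h=cv2.convexHull(k)[:,0] if t=="stand" else k
            print(t,n,"px",k.mean(0).round(),*circ(plane(h,z,v),r))
wrist(*sys.argv[1:4])
E
python3 w.py blue red w1
```

```text
tcp [0.6527 0.2008 0.2584] F [-0.5  1.   0.6] t 1.9167 w 0.09312458995389686
cap blue px [ 25. 186.] [ 0.64539486 -0.09119534] 7.216775605551506
cap blue px [283. 195.] [0.65507811 0.19750744] 1.3539739487304012
stand red px [280. 175.] [0.65815253 0.19426613] 0.5858239482736914
stand red px [101. 272.] [ 0.79342841 -0.07584984] 35.35816800138082
```

View pics/w1.png

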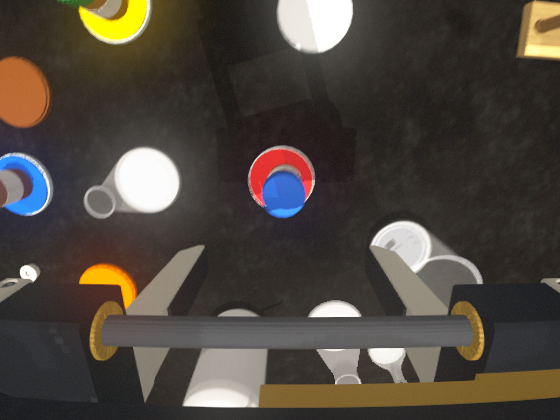

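Wrist view: blue cap at (283,195) on the red stand at (280,175), centred between the fingers. Flask at (140,185), white stand at (315,10). Descending and gripping.

{"op": "play_rows", "data": {
  "moves": [
    [[-0.07, 0.03, 0.6], 0],
    [[0, 0, 0.6], 0],
    [[0, 0, 0.6], 0],
    [[0, 0, 0.6], 0],
    [[0, 0, 0.6], 0],
    [[0, 0, 0.6], 0],
    [[0, 0, 0.5], 0],
    [[0, 0, 0.4], 0],
    [[0, 0, 0.25], 0],
    [[0, 0, 0], 0]
  ]
}}

```text
t: 2.8
position: [0.6517, 0.1994, 0.0662]
ee_rot: [[-0.002, 1.0, -0.003], [1.0, 0.002, -0.001], [-0.001, -0.003, -1.0]]
ft_force: [-0.4, 0.9, 0.1]
width: 0.0928
```

{"op": "play_rows", "data": {
  "moves": [
    [[0, 0, 0], 0],
    [[0, 0, 0], 0],
    [[0, 0, 0], 0],
    [[0, 0, 0], 0],
    [[0, 0, 0], 0],
    [[0, 0, 0], 0],
    [[0, 0, 0], 0],
    [[0, 0, 0], 0],
    [[0, 0, 0], 0],
    [[0, 0, 0], 0]
  ],
  "jaw": 30
}}

```text
t: 3.63
position: [0.6527, 0.1996, 0.0688]
ee_rot: [[-0.002, 1.0, 0.0], [1.0, 0.002, 0.0], [0.0, 0.0, -1.0]]
ft_force: [0.6, -0.6, 1.1]
width: 0.0474
```

{"op": "play_rows", "data": {
  "moves": [
    [[0, 0, -0.2], 0],
    [[0, 0, -0.5], 0],
    [[0, 0, -0.8], 0],
    [[0.1, -0.5, -0.3], 0],
    [[0.14, -0.8, -0.1], 0],
    [[0.14, -0.9, 0], 0],
    [[0.14, -0.9, 0], 0],
    [[0.14, -0.9, 0], 0],
    [[0.12, -0.7, 0], 0],
    [[0.1, -0.4, 0], 0]
  ]
}}

```text
t: 4.47
position: [0.446, 0.2346, 0.1452]
ee_rot: [[-0.002, 1.0, 0.0], [1.0, 0.002, 0.0], [0.0, 0.0, -1.0]]
ft_force: [0.4, -0.2, -1.3]
width: 0.0475
```

```bash
python3 w.py - white w2; python3 - <<'E'
from h import *
v=cam("top")
c=blob(mask(v[0],"red"),(205,205),18)
print("red free (top)",*circ(plane(cv2.convexHull(c)[:,0],.012,v),.045))
E
```

```text
tcp [0.446  0.2346 0.1452] F [ 0.4 -0.2 -1.3] t 4.4667 w 0.04752832103019992
stand white px [ 41. 370.] [ 0.66858876 -0.07896635] 2.035671653457728
stand white px [286. 201.] [0.44840974 0.23602686] 0.46293687028124003
red free (top) [0.65509883 0.19582419] 0.5394282044770687
```

View pics/w2.png

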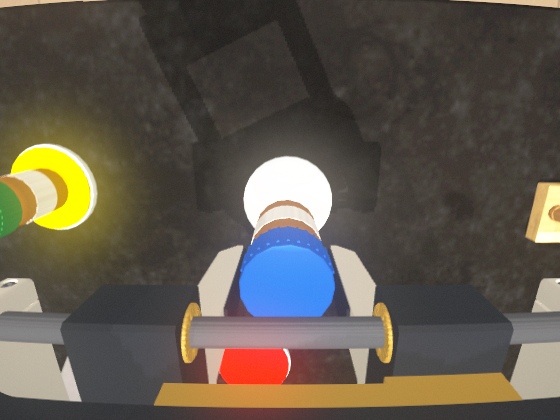

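Wrist view: jar held upright by the cap over the white stand (centre ~ (286,201)); fit agrees within 2 mm. Lowering, then checking force before release.

{"op": "play_rows", "data": {
  "moves": [
    [[0.02, 0.03, 0.2], 0],
    [[0, 0.02, 0.4], 0],
    [[0, 0, 0.4], 0],
    [[0, 0, 0.4], 0],
    [[0, 0, 0.3], 0],
    [[0, 0, 0.1], 0],
    [[0, 0, 0.05], 0],
    [[0, 0, 0.03], 0],
    [[0, 0, 0.02], 0],
    [[0, 0, 0.01], 0]
  ]
}}

```text
t: 5.4
position: [0.4509, 0.2354, 0.0689]
ee_rot: [[-0.002, 1.0, 0.001], [1.0, 0.002, 0.0], [0.0, 0.001, -1.0]]
ft_force: [0.1, -0.6, -1.6]
width: 0.0473
```

{"op": "play_rows", "data": {
  "moves": [
    [[0, -0.07, 0], 0],
    [[0, 0, 0], 0],
    [[0, 0, 0.01], 0],
    [[0, 0, 0.01], 0],
    [[0, 0, 0.01], 0],
    [[0, 0, 0.01], 0],
    [[0, 0, 0], 0],
    [[0, 0, 0], 0],
    [[0, 0, 0], 0],
    [[0, 0, 0], 0]
  ]
}}

```text
t: 6.23
position: [0.4484, 0.2354, 0.0686]
ee_rot: [[-0.002, 1.0, 0.002], [1.0, 0.002, 0.001], [0.001, 0.002, -1.0]]
ft_force: [-5.2, -4.4, 17.1]
width: 0.0474
```

{"op": "play_rows", "data": {
  "moves": [
    [[0, 0, 0], 0],
    [[0, 0, 0], 0],
    [[0, 0, 0], 0],
    [[0, 0, 0], 0],
    [[0, 0, -0.2], 0],
    [[0, 0, -0.7], 0],
    [[0, 0, -0.9], 0],
    [[0, 0, -0.9], 0],
    [[0, 0, -0.7], 0],
    [[-0.7, 0.35, -0.3], 0]
  ],
  "jaw": 93
}}

```text
t: 7.07
position: [0.4615, 0.2099, 0.2198]
ee_rot: [[-0.005, 1.0, 0.004], [1.0, 0.005, 0.003], [0.003, 0.004, -1.0]]
ft_force: [1.2, 0.1, 0.3]
width: 0.093
```

{"op": "play_rows", "data": {
  "moves": [
    [[-0.9, 0.45, 0], 0],
    [[-0.9, 0.45, 0], 0],
    [[-0.9, 0.45, 0], 0],
    [[-0.9, 0.45, 0], 0],
    [[-0.9, 0.45, 0], 0],
    [[-0.9, 0.45, 0], 0],
    [[-0.9, 0.45, 0], 0],
    [[-0.9, 0.45, 0], 0],
    [[-0.9, 0.45, 0], 0],
    [[-0.9, 0.45, 0], 0]
  ]
}}

```text
t: 7.9
position: [0.6429, -0.1545, 0.2152]
ee_rot: [[-0.001, 1.0, 0.0], [1.0, 0.001, -0.0], [-0.0, 0.0, -1.0]]
ft_force: [0.6, 0.6, 0.2]
width: 0.0931
```

{"op": "play_rows", "data": {
  "moves": [
    [[-0.5, 0.25, 0], 0],
    [[-0.2, 0.1, 0], 0],
    [[0, 0, 0], 0],
    [[0, 0, 0], 0],
    [[0, 0, 0], 0],
    [[0, 0, 0], 0],
    [[0, 0, 0], 0],
    [[0, 0, 0], 0],
    [[0, 0, 0], 0],
    [[0, 0, 0], 0]
  ]
}}

```text
t: 8.73
position: [0.6564, -0.1801, 0.2148]
ee_rot: [[-0.002, 1.0, 0.0], [1.0, 0.002, -0.0], [-0.0, 0.0, -1.0]]
ft_force: [-0.4, -0.8, 0.7]
width: 0.093
```

```bash
python3 w.py red blue w3; python3 - <<'E'
from h import *
v=cam("top"); cv2.imwrite("pics/t3.png",v[0][:,:,::-1])
for n,s in(("red",(205,205)),("white",(192,265))):
    c=blob(mask(v[0],n),s,18); print(n,*circ(plane(cv2.convexHull(c)[:,0],.012,v),.045))
c=blob(mask(v[0],"blue"),(192,262),14)[:,0]; print("blue cap",*circ(plane(c,.1,v),.024))
E
```

```text
tcp [ 0.6564 -0.1801  0.2148] F [-0.4 -0.8  0.7] t 8.7333 w 0.09297798582256764
cap red px [289. 203.] [ 0.65564771 -0.1774217 ] 0.988046708178137
cap red px [335. 280.] [ 0.73161772 -0.13502916] 14.285221225702916
stand blue px [287. 180.] [ 0.66256393 -0.17823092] 1.1777968435071549
red [0.65609468 0.19579061] 0.9764379469853688
white [0.44904687 0.23473702] 0.5222545465242145
blue cap [0.44827335 0.23243439] 1.3446260409253896
```

{"op": "play_rows", "data": {
  "moves": [
    [[0.06, -0.02, 0.4], 0],
    [[0, 0, 0.6], 0],
    [[0, 0, 0.6], 0],
    [[0, 0, 0.6], 0],
    [[0, 0, 0.6], 0],
    [[0, 0, 0.4], 0],
    [[0, 0, 0.25], 0],
    [[0, 0, 0.15], 0],
    [[0, 0, 0.05], 0],
    [[0, 0, 0], 0]
  ]
}}

```text
t: 9.67
position: [0.6559, -0.1781, 0.0691]
ee_rot: [[-0.002, 1.0, 0.0], [1.0, 0.002, -0.0], [-0.0, 0.0, -1.0]]
ft_force: [0.8, -0.1, 0.4]
width: 0.0925
```

{"op": "play_rows", "data": {
  "moves": [
    [[0, 0, 0], 0],
    [[0, 0, 0], 0],
    [[0, 0, 0], 0],
    [[0, 0, 0], 0],
    [[0, 0, 0], 0],
    [[0, 0, 0], 0],
    [[0, 0, 0], 0],
    [[0, 0, 0], 0],
    [[0, 0, 0], 0],
    [[0, 0, 0], 0]
  ],
  "jaw": 30
}}

```text
t: 10.5
position: [0.6557, -0.178, 0.0687]
ee_rot: [[-0.002, 1.0, 0.0], [1.0, 0.002, -0.0], [-0.0, 0.0, -1.0]]
ft_force: [0.1, 0.1, 0.4]
width: 0.0475
```

{"op": "play_rows", "data": {
  "moves": [
    [[0, 0, -0.2], 0],
    [[0, 0, -0.5], 0],
    [[0, 0, -0.7], 0],
    [[0, 0, -0.8], 0],
    [[0, 0, -0.8], 0],
    [[0, 0, -0.5], 0],
    [[0, 0, -0.3], 0],
    [[0, 0, 0], 0],
    [[0.2, -0.1, 0], 0],
    [[0.5, -0.3, 0], 0]
  ]
}}

```text
t: 11.33
position: [0.6393, -0.1507, 0.2179]
ee_rot: [[-0.0, 1.0, -0.003], [1.0, 0.0, 0.0], [0.0, -0.003, -1.0]]
ft_force: [0.7, 0.5, -1.3]
width: 0.0475
```

{"op": "play_rows", "data": {
  "moves": [
    [[0.86, -0.4, 0], 0],
    [[0.86, -0.4, 0], 0],
    [[0.86, -0.4, 0], 0],
    [[0.86, -0.4, 0], 0],
    [[0.86, -0.4, 0], 0],
    [[0.86, 0.48, 0], 0],
    [[0.86, 0.48, 0], 0],
    [[0.86, 0.48, 0], 0],
    [[0.86, 0.48, 0], 0],
    [[0.86, 0.48, 0], 0]
  ]
}}

```text
t: 12.17
position: [0.6545, 0.1962, 0.2181]
ee_rot: [[-0.002, 1.0, -0.003], [1.0, 0.002, -0.001], [-0.001, -0.003, -1.0]]
ft_force: [0.5, -0.2, -0.6]
width: 0.0474
```

{"op": "play_rows", "data": {
  "moves": [
    [[0, 0, 0], 0],
    [[0, 0, 0.2], 0],
    [[0, 0, 0.4], 0],
    [[0, 0, 0.5], 0],
    [[0, 0, 0.5], 0],
    [[0, 0, 0.2], 0],
    [[0, 0, 0], 0],
    [[0, 0, 0], 0],
    [[0, 0, 0], 0],
    [[0, 0, 0], 0]
  ]
}}

```text
t: 13.0
position: [0.6554, 0.194, 0.1501]
ee_rot: [[-0.001, 1.0, 0.002], [1.0, 0.001, 0.0], [0.0, 0.002, -1.0]]
ft_force: [0.6, 0.3, -1.4]
width: 0.0471
```

```bash
cat > held.py <<'E'
import sys
from h import *
# held cap (top 31 mm above TCP) and target stand, from the wrist camera
cap,st,fn=sys.argv[1:4]
s=bot.state(); v=cam("wrist"); p=v[0]; cv2.imwrite(f"pics/{fn}.png",p[:,:,::-1])
print("tcp",s["position"].round(4),"F",s["ft_force"].round(1))
big=lambda m,w: [c[:,0] for c in cv2.findContours(m,cv2.RETR_EXTERNAL,cv2.CHAIN_APPROX_NONE)[0] if cv2.contourArea(c)>300 and w(*c[:,0].mean(0))]
for c in big(mask(p,cap),lambda x,y:240<x<330 and y>215):
    c=c[c[:,1]>np.median(c[:,1])]
    print("cap px",c.mean(0).round(),*circ(plane(c,s["position"][2]+.031,v),.024))
for c in big(mask(p,st),lambda x,y:150<x<420 and y<300):
    c=c[c[:,1]<np.quantile(c[:,1],.75)]
    print("stand px",c.mean(0).round(),*circ(plane(cv2.convexHull(c)[:,0],.012,v),.045))
E
python3 held.py red red w4
```

```text
tcp [0.6554 0.194  0.1501] F [ 0.6  0.3 -1.4]
cap px [292. 283.] [0.65128534 0.19517619] 2.9081763797241775
stand px [291. 217.] [0.65747677 0.19608632] 1.0893866947550637
```

View pics/w4.png

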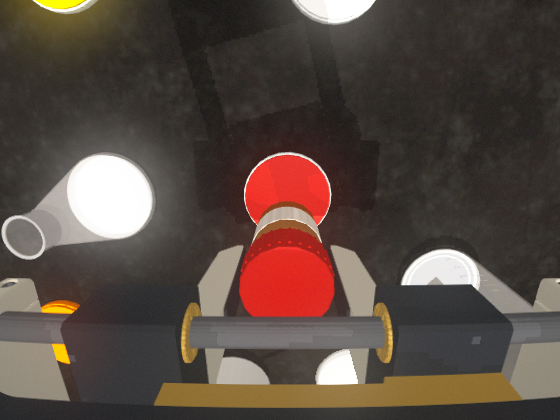

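Wrist view: red jar over the empty red stand at (288,195), well centred.

{"op": "play_rows", "data": {
  "moves": [
    [[0.05, 0.03, 0.2], 0],
    [[0, 0, 0.4], 0],
    [[0, 0, 0.5], 0],
    [[0, 0, 0.4], 0],
    [[0, 0, 0.25], 0],
    [[0, 0, 0.12], 0],
    [[0, 0, 0.06], 0],
    [[0, 0, 0.05], 0],
    [[0, 0, 0.02], 0],
    [[0, 0, 0.02], 0]
  ]
}}

```text
t: 13.88
position: [0.6566, 0.1961, 0.0687]
ee_rot: [[-0.002, 1.0, 0.001], [1.0, 0.002, 0.0], [0.0, 0.001, -1.0]]
ft_force: [0.3, 0.1, 4.5]
width: 0.047
```

{"op": "play_rows", "data": {
  "moves": [
    [[0, 0, 0], 0],
    [[0, 0, 0], 0],
    [[0, 0, 0], 0],
    [[0, 0, 0], 0],
    [[0, 0, 0], 0],
    [[0, 0, 0], 0],
    [[0, 0, 0], 0],
    [[0, 0, 0], 0],
    [[0, 0, 0], 0],
    [[0, 0, 0], 0]
  ]
}}

```text
t: 14.72
position: [0.6566, 0.1961, 0.0686]
ee_rot: [[-0.002, 1.0, 0.001], [1.0, 0.002, 0.0], [0.0, 0.001, -1.0]]
ft_force: [1.0, 0.1, 5.5]
width: 0.0476
```

Seated (5 N). Releasing and going back for the blue jar on white.

{"op": "play_rows", "data": {
  "moves": [
    [[0, 0, 0], 0],
    [[0, 0, 0], 0],
    [[0, 0, 0], 0],
    [[0, 0, 0], 0],
    [[0, 0, -0.2], 0],
    [[0, 0, -0.7], 0],
    [[0, 0, -0.9], 0],
    [[0, 0, -0.9], 0],
    [[0, 0, -0.7], 0],
    [[0.1, -0.5, -0.2], 0]
  ],
  "jaw": 93
}}

```text
t: 15.55
position: [0.6386, 0.1996, 0.2176]
ee_rot: [[-0.001, 1.0, 0.006], [1.0, 0.001, 0.001], [0.001, 0.006, -1.0]]
ft_force: [-0.9, -0.6, 0.4]
width: 0.0931
```

{"op": "play_rows", "data": {
  "moves": [
    [[0.15, -0.9, 0], 0],
    [[0.15, -0.9, 0], 0],
    [[0.15, -0.9, 0], 0],
    [[0.15, -0.9, 0], 0],
    [[0.15, -0.8, 0], 0],
    [[0.1, -0.3, 0], 0],
    [[0, 0, 0], 0],
    [[0, 0, 0], 0],
    [[0, 0, 0], 0],
    [[0, 0, 0], 0]
  ]
}}

```text
t: 16.38
position: [0.4491, 0.2334, 0.2116]
ee_rot: [[-0.001, 1.0, -0.001], [1.0, 0.001, -0.0], [-0.0, -0.001, -1.0]]
ft_force: [-0.3, 0.3, -0.2]
width: 0.0926
```

```bash
python3 w.py blue white w5; python3 - <<'E'
from h import *
v=cam("top"); cv2.imwrite("pics/t5.png",v[0][:,:,::-1])
c=blob(mask(v[0],"blue"),(314,204),18); print("stand blue free",*circ(plane(cv2.convexHull(c)[:,0],.012,v),.045))
c=blob(mask(v[0],"red"),(205,205),18); print("stand red+jar hull",*circ(plane(cv2.convexHull(c)[:,0],.012,v),.045))
E
```

```text
tcp [0.4491 0.2334 0.2116] F [-0.3  0.3 -0.2] t 16.3833 w 0.0925768118249903
cap blue px [288. 202.] [0.44646972 0.23499541] 0.8005672094072331
stand white px [164. 285.] [0.5888455  0.05107585] 14.26182637174031
stand white px [288. 178.] [0.44921162 0.23582855] 0.588269658326146
stand blue free [ 0.66155328 -0.17855487] 1.3494098398190053
stand red+jar hull [0.65680837 0.19629895] 1.1471733369448136
```

{"op": "play_rows", "data": {
  "moves": [
    [[0.02, -0.03, 0.4], 0],
    [[0, 0, 0.6], 0],
    [[0, 0, 0.6], 0],
    [[0, 0, 0.6], 0],
    [[0, 0, 0.6], 0],
    [[0, 0, 0.4], 0],
    [[0, 0, 0.2], 0],
    [[0, 0, 0.12], 0],
    [[0, 0, 0.06], 0],
    [[0, 0, 0], 0]
  ]
}}

```text
t: 17.32
position: [0.4473, 0.2345, 0.069]
ee_rot: [[-0.002, 1.0, 0.0], [1.0, 0.002, 0.0], [0.0, 0.0, -1.0]]
ft_force: [0.0, 0.5, 0.4]
width: 0.093
```

{"op": "play_rows", "data": {
  "moves": [
    [[0, 0, 0], 0],
    [[0, 0, 0], 0],
    [[0, 0, 0], 0],
    [[0, 0, 0], 0],
    [[0, 0, 0], 0],
    [[0, 0, 0], 0],
    [[0, 0, 0], 0],
    [[0, 0, 0], 0],
    [[0, 0, 0], 0],
    [[0, 0, 0], 0]
  ],
  "jaw": 30
}}

```text
t: 18.15
position: [0.447, 0.2345, 0.0687]
ee_rot: [[-0.002, 1.0, -0.0], [1.0, 0.002, 0.0], [0.0, -0.0, -1.0]]
ft_force: [-0.3, 0.2, -0.1]
width: 0.0473
```

{"op": "play_rows", "data": {
  "moves": [
    [[0, 0, -0.2], 0],
    [[0, 0, -0.5], 0],
    [[0, 0, -0.7], 0],
    [[0, 0, -0.8], 0],
    [[0, 0, -0.8], 0],
    [[0, 0, -0.5], 0],
    [[0, 0, -0.3], 0],
    [[0, 0, 0], 0],
    [[-0.2, 0.1, 0], 0],
    [[-0.5, 0.25, 0], 0]
  ]
}}

```text
t: 18.98
position: [0.4603, 0.2069, 0.2188]
ee_rot: [[-0.004, 1.0, -0.002], [1.0, 0.004, -0.0], [-0.0, -0.002, -1.0]]
ft_force: [0.5, -0.4, -2.0]
width: 0.0476
```

{"op": "play_rows", "data": {
  "moves": [
    [[-0.88, 0.46, 0], 0],
    [[-0.88, 0.46, 0], 0],
    [[-0.88, 0.46, 0], 0],
    [[-0.88, 0.46, 0], 0],
    [[-0.88, 0.46, 0], 0],
    [[-0.88, 0.46, 0], 0],
    [[-0.88, 0.46, 0], 0],
    [[-0.88, 0.46, 0], 0],
    [[-0.88, 0.46, 0], 0],
    [[-0.88, 0.46, 0], 0]
  ]
}}

```text
t: 19.82
position: [0.6454, -0.1478, 0.218]
ee_rot: [[-0.001, 1.0, -0.003], [1.0, 0.001, 0.001], [0.001, -0.003, -1.0]]
ft_force: [-0.0, 0.5, -1.7]
width: 0.0469
```

{"op": "play_rows", "data": {
  "moves": [
    [[-0.6, 0.3, 0], 0],
    [[-0.22, 0.12, 0.1], 0],
    [[0, 0, 0.4], 0],
    [[0, 0, 0.5], 0],
    [[0, 0, 0.5], 0],
    [[0, 0, 0.3], 0],
    [[0, 0, 0], 0],
    [[0, 0, 0], 0],
    [[0, 0, 0], 0],
    [[0, 0, 0], 0]
  ]
}}

```text
t: 20.65
position: [0.6629, -0.1781, 0.15]
ee_rot: [[-0.002, 1.0, 0.002], [1.0, 0.002, -0.001], [-0.001, 0.002, -1.0]]
ft_force: [0.0, 0.1, -1.3]
width: 0.0479
```

```bash
python3 held.py blue blue w6
```

```text
tcp [ 0.6629 -0.1781  0.15  ] F [ 0.   0.1 -1.3]
cap px [286. 306.] [ 0.65996243 -0.17771977] 1.7262012337585126
stand px [286. 263.] [ 0.74171179 -0.1796542 ] 5.3206283034287
stand px [286. 181.] [ 0.66287514 -0.17886568] 0.869839890890553
```

{"op": "play_rows", "data": {
  "moves": [
    [[-0.02, 0, 0.2], 0],
    [[0, 0, 0.4], 0],
    [[0, 0, 0.5], 0],
    [[0, 0, 0.4], 0],
    [[0, 0, 0.25], 0],
    [[0, 0, 0.12], 0],
    [[0, 0, 0.06], 0],
    [[0, 0, 0.05], 0],
    [[0, 0, 0.02], 0],
    [[0, 0, 0.02], 0]
  ]
}}

```text
t: 21.53
position: [0.6628, -0.1789, 0.0687]
ee_rot: [[-0.002, 1.0, 0.001], [1.0, 0.002, -0.0], [-0.0, 0.001, -1.0]]
ft_force: [0.0, 0.9, 8.6]
width: 0.0477
```

{"op": "play_rows", "data": {
  "moves": [
    [[0, 0, 0], 0],
    [[0, 0, 0], 0],
    [[0, 0, 0], 0],
    [[0, 0, 0], 0],
    [[0, 0, 0], 0],
    [[0, 0, 0], 0],
    [[0, 0, 0], 0],
    [[0, 0, 0], 0],
    [[0, 0, 0], 0],
    [[0, 0, 0], 0]
  ]
}}

```text
t: 22.37
position: [0.6629, -0.1789, 0.0687]
ee_rot: [[-0.002, 1.0, 0.001], [1.0, 0.002, -0.0], [-0.0, 0.001, -1.0]]
ft_force: [-0.1, -0.3, 4.8]
width: 0.0473
```

{"op": "play_rows", "data": {
  "moves": [
    [[0, 0, 0], 0],
    [[0, 0, 0], 0],
    [[0, 0, 0], 0],
    [[0, 0, 0], 0],
    [[0, 0, -0.2], 0],
    [[0, 0, -0.7], 0],
    [[0, 0, -0.9], 0],
    [[0, 0, -0.9], 0],
    [[0, 0, -0.7], 0],
    [[0.3, -0.4, -0.2], 0]
  ],
  "jaw": 93
}}

```text
t: 23.2
position: [0.6484, -0.1682, 0.2176]
ee_rot: [[-0.001, 1.0, 0.006], [1.0, 0.001, -0.002], [-0.002, 0.006, -1.0]]
ft_force: [0.3, -0.2, 0.7]
width: 0.0929
```

{"op": "play_rows", "data": {
  "moves": [
    [[0.5, -0.7, 0], 0],
    [[0.5, -0.7, 0], 0],
    [[0.5, -0.7, 0], 0],
    [[0.5, -0.7, 0], 0],
    [[0.5, -0.7, 0], 0],
    [[0.5, -0.7, 0], 0],
    [[0.5, -0.7, 0], 0],
    [[0.4, -0.4, 0], 0],
    [[0, 0, 0], 0],
    [[0, 0, 0], 0]
  ]
}}

```text
t: 24.03
position: [0.4339, -0.0107, 0.2129]
ee_rot: [[-0.003, 1.0, 0.002], [1.0, 0.003, -0.0], [-0.0, 0.002, -1.0]]
ft_force: [0.5, -0.7, 0.1]
width: 0.0935
```

```bash
python3 w.py green yellow w7
```

```text
tcp [ 0.4339 -0.0107  0.2129] F [ 0.5 -0.7  0.1] t 24.0333 w 0.09345428499859784
cap green px [ 79. 219.] [ 0.45157324 -0.21468105] 7.719644264210186
cap green px [288. 203.] [ 0.43380945 -0.00877762] 0.965257285869544
stand yellow px [283. 196.] [ 0.4352015  -0.04439025] 13.696243478238653
stand yellow px [ 46. 243.] [ 0.56177191 -0.34981673] 32.5325744356397
```

View pics/w7.png

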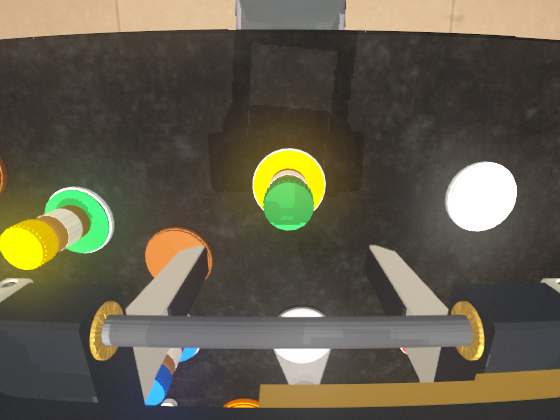

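Wrist view: green cap (288,203) on yellow stand between fingers; blue jar standing (170,370), white stand empty at (481,196).

{"op": "play_rows", "data": {
  "moves": [
    [[0.05, 0, 0.4], 0],
    [[0, 0, 0.6], 0],
    [[0, 0, 0.6], 0],
    [[0, 0, 0.6], 0],
    [[0, 0, 0.6], 0],
    [[0, 0, 0.4], 0],
    [[0, 0, 0.2], 0],
    [[0, 0, 0.12], 0],
    [[0, 0, 0.06], 0],
    [[0, 0, 0], 0]
  ]
}}

```text
t: 24.92
position: [0.4346, -0.0094, 0.069]
ee_rot: [[-0.001, 1.0, 0.0], [1.0, 0.001, 0.0], [0.0, 0.0, -1.0]]
ft_force: [0.3, 0.4, -0.2]
width: 0.0928
```

{"op": "play_rows", "data": {
  "moves": [
    [[0, 0, 0], 0],
    [[0, 0, 0], 0],
    [[0, 0, 0], 0],
    [[0, 0, 0], 0],
    [[0, 0, 0], 0],
    [[0, 0, 0], 0],
    [[0, 0, 0], 0],
    [[0, 0, 0], 0],
    [[0, 0, 0], 0],
    [[0, 0, 0], 0]
  ],
  "jaw": 30
}}

```text
t: 25.75
position: [0.4342, -0.0091, 0.0687]
ee_rot: [[-0.002, 1.0, 0.0], [1.0, 0.002, 0.0], [0.0, 0.0, -1.0]]
ft_force: [0.4, 0.7, 0.5]
width: 0.0475
```

{"op": "play_rows", "data": {
  "moves": [
    [[0, 0, -0.2], 0],
    [[0, 0, -0.5], 0],
    [[0, 0, -0.7], 0],
    [[0, 0, -0.6], 0],
    [[0.4, 0, 0], 0],
    [[0.8, 0.1, 0], 0],
    [[0.9, 0.1, 0], 0],
    [[0.9, 0.1, 0], 0],
    [[0.9, 0.1, 0], 0],
    [[0.9, 0, 0], 0]
  ]
}}

```text
t: 26.58
position: [0.4499, 0.1847, 0.1492]
ee_rot: [[-0.001, 1.0, 0.001], [1.0, 0.001, 0.0], [0.0, 0.001, -1.0]]
ft_force: [0.6, -0.5, -1.3]
width: 0.0473
```

{"op": "play_rows", "data": {
  "moves": [
    [[0.8, 0, 0], 0],
    [[0.5, 0, 0], 0],
    [[0, 0, 0], 0],
    [[0, 0, 0], 0],
    [[0, 0, 0], 0],
    [[0, 0, 0], 0],
    [[0, 0, 0], 0],
    [[0, 0, 0], 0],
    [[0, 0, 0], 0],
    [[0, 0, 0], 0]
  ]
}}

```text
t: 27.42
position: [0.4499, 0.2346, 0.1487]
ee_rot: [[-0.001, 1.0, 0.0], [1.0, 0.001, 0.0], [0.0, 0.0, -1.0]]
ft_force: [-0.4, 0.2, -0.6]
width: 0.0476
```

```bash
python3 held.py green white w8; python3 - <<'E'
from h import *
v=cam("top")
c=blob(mask(v[0],"yellow"),(264,269),20); print("yellow stand free",*circ(plane(cv2.convexHull(c)[:,0],.012,v),.045))
E
```

```text
tcp [0.4499 0.2346 0.1487] F [-0.4  0.2 -0.6]
cap px [286. 306.] [0.44678533 0.23493955] 1.5350402666756655
stand px [290. 216.] [0.50388253 0.23299331] 1.14218854880601
stand px [287. 182.] [0.44968545 0.2361233 ] 0.370604887647584
yellow stand free [ 0.43669268 -0.00688601] 0.44247405536105777
```

Down 2.0 units (the lift height) plus a touch.

{"op": "play_rows", "data": {
  "moves": [
    [[0.02, 0, 0.2], 0],
    [[0, 0, 0.4], 0],
    [[0, 0, 0.5], 0],
    [[0, 0, 0.4], 0],
    [[0, 0, 0.25], 0],
    [[0, 0, 0.12], 0],
    [[0, 0, 0.06], 0],
    [[0, 0, 0.05], 0],
    [[0, 0, 0.02], 0],
    [[0, 0, 0.02], 0]
  ]
}}

```text
t: 28.35
position: [0.4502, 0.2359, 0.0686]
ee_rot: [[-0.002, 1.0, 0.001], [1.0, 0.002, 0.001], [0.001, 0.001, -1.0]]
ft_force: [-0.3, -0.6, 10.9]
width: 0.0473
```

{"op": "play_rows", "data": {
  "moves": [
    [[0, 0, 0], 0],
    [[0, 0, 0], 0],
    [[0, 0, 0], 0],
    [[0, 0, 0], 0],
    [[0, 0, 0], 0],
    [[0, 0, 0], 0],
    [[0, 0, 0], 0],
    [[0, 0, 0], 0],
    [[0, 0, 0], 0],
    [[0, 0, 0], 0]
  ]
}}

```text
t: 29.18
position: [0.4502, 0.2359, 0.0687]
ee_rot: [[-0.002, 1.0, 0.001], [1.0, 0.002, 0.001], [0.001, 0.001, -1.0]]
ft_force: [-0.4, 0.5, 5.9]
width: 0.0475
```

{"op": "play_rows", "data": {
  "moves": [
    [[0, 0, 0], 0],
    [[0, 0, 0], 0],
    [[0, 0, 0], 0],
    [[0, 0, 0], 0],
    [[0, 0, -0.2], 0],
    [[0, 0, -0.7], 0],
    [[0, 0, -0.9], 0],
    [[0, 0, -0.9], 0],
    [[0, 0, -0.7], 0],
    [[-0.4, 0, -0.2], 0]
  ],
  "jaw": 93
}}

```text
t: 30.02
position: [0.4506, 0.2212, 0.2174]
ee_rot: [[-0.003, 1.0, 0.005], [1.0, 0.003, 0.003], [0.003, 0.005, -1.0]]
ft_force: [0.6, 0.2, 1.7]
width: 0.093
```

{"op": "play_rows", "data": {
  "moves": [
    [[-0.95, 0.07, 0], 0],
    [[-0.95, 0.07, 0], 0],
    [[-0.95, 0.07, 0], 0],
    [[-0.95, 0.07, 0], 0],
    [[-0.95, 0.07, 0], 0],
    [[-0.95, 0.07, 0], 0],
    [[-0.95, 0.07, 0], 0],
    [[-0.95, 0.07, 0], 0],
    [[-0.95, 0.07, 0], 0],
    [[-0.95, 0.07, 0], 0]
  ]
}}

```text
t: 30.85
position: [0.478, -0.1623, 0.2127]
ee_rot: [[-0.001, 1.0, 0.001], [1.0, 0.001, -0.0], [-0.0, 0.001, -1.0]]
ft_force: [0.4, 0.6, 0.7]
width: 0.0932
```

{"op": "play_rows", "data": {
  "moves": [
    [[-0.95, 0.04, 0], 0],
    [[-0.9, 0, 0], 0],
    [[-0.8, 0, 0], 0],
    [[-0.4, 0, 0], 0],
    [[0, 0, 0], 0],
    [[0, 0, 0], 0],
    [[0, 0, 0], 0],
    [[0, 0, 0], 0],
    [[0, 0, 0], 0],
    [[0, 0, 0], 0]
  ]
}}

```text
t: 31.68
position: [0.4804, -0.2814, 0.2121]
ee_rot: [[-0.003, 1.0, 0.0], [1.0, 0.003, -0.0], [-0.0, 0.0, -1.0]]
ft_force: [-0.4, -1.0, 0.6]
width: 0.0928
```

```bash
python3 w.py yellow green w9; python3 - <<'E'
from h import *
v=cam("top")
c=blob(mask(v[0],"green"),(192,262),10)[:,0]; print("green cap on white",*circ(plane(c,.1,v),.024))
E
```

```text
tcp [ 0.4804 -0.2814  0.2121] F [-0.4 -1.   0.6] t 31.6833 w 0.09280174911370241
cap yellow px [514. 149.] [ 0.4258791  -0.07227057] 8.835199413742458
cap yellow px [253. 189.] [ 0.46539384 -0.31568942] 18.469146679812344
stand green px [153. 231.] [ 0.53654639 -0.43105296] 7.017027503554097
stand green px [287. 179.] [ 0.48531094 -0.28054721] 1.3884557230478372
green cap on white [0.4510963  0.23000569] 3.249561787814048
```

View pics/w9.png

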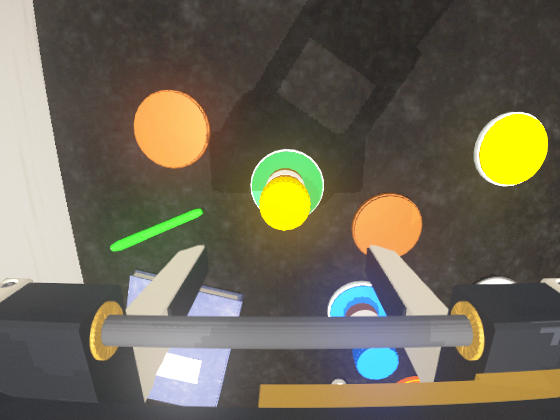

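```bash
python3 - <<'E'
from h import *
v=list(cam("wrist")); h=cv2.cvtColor(v[0],cv2.COLOR_RGB2HSV)
c=blob(cv2.inRange(h,(21,150,150),(36,255,255)),(289,203),40)[:,0]
print(c.min(0),c.max(0),*circ(plane(c,.1,v),.024))
v=cam("top")
c=blob(mask(v[0],"green"),(192,258),16)[:,0]; print("green cap on white",c.min(0),c.max(0),*circ(plane(c,.1,v),.024))
E
```

```text
[259 176] [310 230] [ 0.47932042 -0.28293595] 0.9346646934505348
green cap on white [180 256] [195 269] [0.45088233 0.23347409] 1.431944376491117
```

Wrist view: yellow cap (285,203) on green stand (287,185); yellow stand free at (512,149). Green jar stands on white near its centre.

{"op": "play_rows", "data": {
  "moves": [
    [[-0.01, -0.02, 0.4], 0],
    [[0, 0, 0.6], 0],
    [[0, 0, 0.6], 0],
    [[0, 0, 0.6], 0],
    [[0, 0, 0.6], 0],
    [[0, 0, 0.4], 0],
    [[0, 0, 0.2], 0],
    [[0, 0, 0.12], 0],
    [[0, 0, 0.06], 0],
    [[0, 0, 0], 0]
  ]
}}

```text
t: 32.72
position: [0.4796, -0.2828, 0.0691]
ee_rot: [[-0.002, 1.0, 0.0], [1.0, 0.002, -0.0], [-0.0, 0.0, -1.0]]
ft_force: [-0.5, 0.3, 0.1]
width: 0.0925
```

{"op": "play_rows", "data": {
  "moves": [
    [[0, 0, 0], 0],
    [[0, 0, 0], 0],
    [[0, 0, 0], 0],
    [[0, 0, 0], 0],
    [[0, 0, 0], 0],
    [[0, 0, 0], 0],
    [[0, 0, 0], 0],
    [[0, 0, 0], 0],
    [[0, 0, 0], 0],
    [[0, 0, 0], 0]
  ],
  "jaw": 30
}}

```text
t: 33.55
position: [0.4794, -0.2827, 0.0687]
ee_rot: [[-0.002, 1.0, 0.0], [1.0, 0.002, -0.0], [-0.0, 0.0, -1.0]]
ft_force: [0.2, 0.0, 0.2]
width: 0.0476
```

{"op": "play_rows", "data": {
  "moves": [
    [[0, 0, -0.2], 0],
    [[0, 0, -0.5], 0],
    [[0, 0, -0.7], 0],
    [[0, 0, -0.6], 0],
    [[0.4, 0, 0], 0],
    [[0.8, -0.1, 0], 0],
    [[0.9, -0.2, 0], 0],
    [[0.9, -0.2, 0], 0],
    [[0.9, -0.2, 0], 0],
    [[0.9, -0.2, 0], 0]
  ]
}}

```text
t: 34.38
position: [0.442, -0.0889, 0.1482]
ee_rot: [[-0.001, 1.0, -0.0], [1.0, 0.001, 0.0], [0.0, -0.0, -1.0]]
ft_force: [0.9, 0.5, -1.5]
width: 0.0474
```

{"op": "play_rows", "data": {
  "moves": [
    [[0.9, -0.2, 0], 0],
    [[0.8, 0, 0], 0],
    [[0.4, 0, 0], 0],
    [[0, 0, 0], 0],
    [[0, 0, 0], 0],
    [[0, 0, 0], 0],
    [[0, 0, 0], 0],
    [[0, 0, 0], 0],
    [[0, 0, 0], 0],
    [[0, 0, 0], 0]
  ]
}}

```text
t: 35.22
position: [0.435, -0.0072, 0.1486]
ee_rot: [[-0.001, 1.0, -0.0], [1.0, 0.001, -0.0], [-0.0, -0.0, -1.0]]
ft_force: [-0.2, -0.0, -1.8]
width: 0.0476
```

```bash
python3 held.py yellow yellow w10; python3 - <<'E'
from h import *
v=cam("top")
c=blob(mask(v[0],"green"),(345,255),20); print("green stand free",*circ(plane(cv2.convexHull(c)[:,0],.012,v),.045))
E
```

```text
tcp [ 0.435  -0.0072  0.1486] F [-0.2 -0.  -1.8]
cap px [287. 306.] [ 0.43199101 -0.00679278] 1.6301855722339749
stand px [286. 262.] [ 0.51270973 -0.00835144] 4.342289509534469
stand px [286. 183.] [ 0.43813712 -0.00806521] 0.605219065940056
green stand free [ 0.48464106 -0.28049913] 1.2955513109747727
```

{"op": "play_rows", "data": {
  "moves": [
    [[0, 0.06, 0.2], 0],
    [[0, 0, 0.4], 0],
    [[0, 0, 0.5], 0],
    [[0, 0, 0.4], 0],
    [[0, 0, 0.25], 0],
    [[0, 0, 0.12], 0],
    [[0, 0, 0.06], 0],
    [[0, 0, 0.05], 0],
    [[0, 0, 0.02], 0],
    [[0, 0, 0.02], 0]
  ]
}}

```text
t: 36.15
position: [0.4378, -0.0068, 0.0686]
ee_rot: [[-0.002, 1.0, 0.001], [1.0, 0.002, -0.0], [-0.0, 0.001, -1.0]]
ft_force: [-1.0, -0.6, 9.2]
width: 0.0474
```

{"op": "play_rows", "data": {
  "moves": [
    [[0, 0, 0], 0],
    [[0, 0, 0], 0],
    [[0, 0, 0], 0],
    [[0, 0, 0], 0],
    [[0, 0, 0], 0],
    [[0, 0, 0], 0],
    [[0, 0, 0], 0],
    [[0, 0, 0], 0],
    [[0, 0, 0], 0],
    [[0, 0, 0], 0]
  ]
}}

```text
t: 36.98
position: [0.4378, -0.0068, 0.0686]
ee_rot: [[-0.002, 1.0, 0.001], [1.0, 0.002, -0.0], [-0.0, 0.001, -1.0]]
ft_force: [-0.4, -0.3, 6.1]
width: 0.0477
```

{"op": "play_rows", "data": {
  "moves": [
    [[0, 0, 0], 0],
    [[0, 0, 0], 0],
    [[0, 0, 0], 0],
    [[0, 0, 0], 0],
    [[0, 0, -0.2], 0],
    [[0, 0, -0.7], 0],
    [[0, 0, -0.9], 0],
    [[0, 0, -0.9], 0],
    [[0, 0, -0.7], 0],
    [[0.3, 0, -0.2], 0]
  ],
  "jaw": 93
}}

```text
t: 37.82
position: [0.4383, 0.0044, 0.2174]
ee_rot: [[-0.0, 1.0, 0.006], [1.0, 0.0, -0.001], [-0.001, 0.006, -1.0]]
ft_force: [0.8, -0.3, 0.4]
width: 0.0933
```

{"op": "play_rows", "data": {
  "moves": [
    [[0.8, 0.1, 0], 0],
    [[0.9, 0.1, 0], 0],
    [[0.9, 0.1, 0], 0],
    [[0.9, 0, 0], 0],
    [[0.9, 0, 0], 0],
    [[0.9, 0, 0], 0],
    [[0.43, 0, 0], 0],
    [[0, 0, 0], 0],
    [[0, 0, 0], 0],
    [[0, 0, 0], 0]
  ]
}}

```text
t: 38.65
position: [0.4489, 0.234, 0.2121]
ee_rot: [[-0.002, 1.0, 0.0], [1.0, 0.002, -0.0], [-0.0, 0.0, -1.0]]
ft_force: [-0.4, -0.4, 0.2]
width: 0.0928
```

```bash
python3 w.py green white w11
```

```text
tcp [0.4489 0.234  0.2121] F [-0.4 -0.4  0.2] t 38.65 w 0.09284360402880805
cap green px [288. 205.] [0.44962418 0.2362295 ] 0.9358487908353517
stand white px [163. 284.] [0.58670464 0.04864708] 10.161683838470417
stand white px [288. 178.] [0.44916891 0.23598391] 0.6499412198845284
```

{"op": "play_rows", "data": {
  "moves": [
    [[0.04, 0.01, 0.4], 0],
    [[0, 0, 0.6], 0],
    [[0, 0, 0.6], 0],
    [[0, 0, 0.6], 0],
    [[0, 0, 0.6], 0],
    [[0, 0, 0.4], 0],
    [[0, 0, 0.2], 0],
    [[0, 0, 0.12], 0],
    [[0, 0, 0.06], 0],
    [[0, 0, 0], 0]
  ]
}}

```text
t: 39.53
position: [0.4497, 0.2359, 0.0692]
ee_rot: [[-0.001, 1.0, 0.001], [1.0, 0.001, 0.0], [0.0, 0.001, -1.0]]
ft_force: [-0.6, 0.3, -0.4]
width: 0.0929
```

{"op": "play_rows", "data": {
  "moves": [
    [[0, 0, 0], 0],
    [[0, 0, 0], 0],
    [[0, 0, 0], 0],
    [[0, 0, 0], 0],
    [[0, 0, 0], 0],
    [[0, 0, 0], 0],
    [[0, 0, 0], 0],
    [[0, 0, 0], 0],
    [[0, 0, 0], 0],
    [[0, 0, 0], 0]
  ],
  "jaw": 30
}}

```text
t: 40.37
position: [0.4494, 0.2361, 0.0687]
ee_rot: [[-0.002, 1.0, -0.0], [1.0, 0.002, 0.0], [0.0, -0.0, -1.0]]
ft_force: [-0.7, -1.0, 0.0]
width: 0.0477
```

{"op": "play_rows", "data": {
  "moves": [
    [[0, 0, -0.2], 0],
    [[0, 0, -0.5], 0],
    [[0, 0, -0.7], 0],
    [[0, 0, -0.8], 0],
    [[0, 0, -0.8], 0],
    [[0, 0, -0.5], 0],
    [[0, 0, -0.3], 0],
    [[-0.2, 0.3, 0], 0],
    [[-0.5, 0.3, 0], 0],
    [[-0.8, 0.28, 0], 0]
  ]
}}

```text
t: 41.2
position: [0.4851, 0.1763, 0.2192]
ee_rot: [[-0.004, 1.0, -0.001], [1.0, 0.004, -0.0], [-0.0, -0.001, -1.0]]
ft_force: [1.5, -0.6, -1.4]
width: 0.0474
```

{"op": "play_rows", "data": {
  "moves": [
    [[-0.9, 0, 0], 0],
    [[-0.9, 0, 0], 0],
    [[-0.9, 0, 0], 0],
    [[-0.9, 0, 0], 0],
    [[-0.9, 0, 0], 0],
    [[-0.9, 0, 0], 0],
    [[-0.9, 0, 0], 0],
    [[-0.9, 0, 0], 0],
    [[-0.9, 0, 0], 0],
    [[-0.9, 0, 0], 0]
  ]
}}

```text
t: 42.03
position: [0.4845, -0.1863, 0.2191]
ee_rot: [[-0.001, 1.0, -0.002], [1.0, 0.001, 0.001], [0.001, -0.002, -1.0]]
ft_force: [0.8, 0.4, -1.5]
width: 0.0476
```

{"op": "play_rows", "data": {
  "moves": [
    [[-0.9, 0, 0], 0],
    [[-0.9, 0, 0], 0],
    [[-0.6, 0, 0.1], 0],
    [[0, 0, 0.4], 0],
    [[0, 0, 0.5], 0],
    [[0, 0, 0.5], 0],
    [[0, 0, 0.3], 0],
    [[0, 0, 0], 0],
    [[0, 0, 0], 0],
    [[0, 0, 0], 0]
  ]
}}

```text
t: 42.87
position: [0.4857, -0.2801, 0.1495]
ee_rot: [[-0.002, 1.0, 0.001], [1.0, 0.002, -0.0], [-0.0, 0.001, -1.0]]
ft_force: [-0.5, -0.5, -1.7]
width: 0.0477
```

```bash
python3 held.py green green w12
```

```text
tcp [ 0.4857 -0.2801  0.1495] F [-0.5 -0.5 -1.7]
cap px [287. 306.] [ 0.48278139 -0.27973704] 1.6764216874049394
stand px [286. 263.] [ 0.56391402 -0.2795745 ] 3.530843371958428
stand px [286. 180.] [ 0.48556227 -0.28028463] 0.6152686701403204
```

{"op": "play_rows", "data": {
  "moves": [
    [[-0.01, 0, 0.2], 0],
    [[0, 0, 0.4], 0],
    [[0, 0, 0.5], 0],
    [[0, 0, 0.4], 0],
    [[0, 0, 0.25], 0],
    [[0, 0, 0.12], 0],
    [[0, 0, 0.06], 0],
    [[0, 0, 0.05], 0],
    [[0, 0, 0.02], 0],
    [[0, 0, 0.02], 0]
  ]
}}

```text
t: 43.75
position: [0.4858, -0.2804, 0.0686]
ee_rot: [[-0.002, 1.0, 0.001], [1.0, 0.002, -0.001], [-0.001, 0.001, -1.0]]
ft_force: [0.4, 0.3, 11.9]
width: 0.0477
```

{"op": "play_rows", "data": {
  "moves": [
    [[0, 0, 0], 0],
    [[0, 0, 0], 0],
    [[0, 0, 0], 0],
    [[0, 0, 0], 0],
    [[0, 0, 0], 0],
    [[0, 0, 0], 0],
    [[0, 0, 0], 0],
    [[0, 0, 0], 0],
    [[0, 0, 0], 0],
    [[0, 0, 0], 0]
  ]
}}

```text
t: 44.58
position: [0.4858, -0.2805, 0.0686]
ee_rot: [[-0.002, 1.0, 0.001], [1.0, 0.002, -0.001], [-0.001, 0.001, -1.0]]
ft_force: [-0.2, -0.3, 5.7]
width: 0.0476
```

{"op": "play_rows", "data": {
  "moves": [
    [[0, 0, 0], 0],
    [[0, 0, 0], 0],
    [[0, 0, 0], 0],
    [[0, 0, 0], 0],
    [[0, 0, -0.2], 0],
    [[0, 0, -0.7], 0],
    [[0, 0, -0.9], 0],
    [[0, 0, -0.9], 0],
    [[0, 0, -0.9], 0],
    [[0, 0, -0.9], 0]
  ],
  "jaw": 93
}}

```text
t: 45.42
position: [0.485, -0.28, 0.2503]
ee_rot: [[-0.002, 1.0, 0.0], [1.0, 0.002, -0.0], [-0.0, 0.0, -1.0]]
ft_force: [-0.8, -0.2, 0.6]
width: 0.0929
```

{"op": "play_rows", "data": {
  "moves": [
    [[0, -0.7, -0.3], 0],
    [[0, -0.7, -0.3], 0],
    [[0, -0.3, -0.2], 0],
    [[0, 0, 0], 0],
    [[0, 0, 0], 0],
    [[0, 0, 0], 0],
    [[0, 0, 0], 0],
    [[0, 0, 0], 0],
    [[0, 0, 0], 0],
    [[0, 0, 0], 0]
  ]
}}

```text
t: 46.25
position: [0.4177, -0.2803, 0.2794]
ee_rot: [[-0.002, 1.0, -0.001], [1.0, 0.002, 0.001], [0.001, -0.001, -1.0]]
ft_force: [-0.0, -0.0, -0.1]
width: 0.0928
```

```bash
python3 - <<'E'
from h import *
v=cam("top"); w=cam("side")
cv2.imwrite("pics/tf.png",cv2.resize(v[0][170:300,160:410,::-1],None,fx=3,fy=3,interpolation=cv2.INTER_CUBIC)); cv2.imwrite("pics/sf.png",w[0][:,:,::-1])
E
```

```text
(no output)
```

View pics/tf.png

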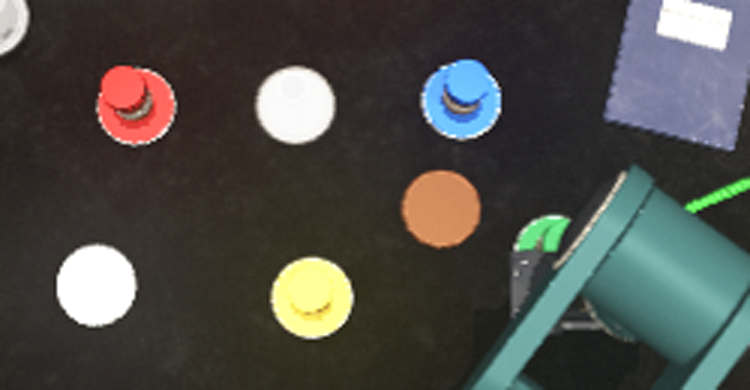

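View pics/sf.png

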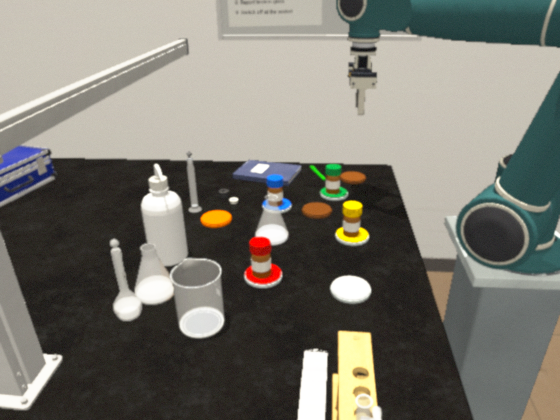

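All four jars stand upright on their own colours: red (262,260), blue (275,193), yellow (352,223), green (333,182). The white stand is empty at (351,289), the flask is unmoved at (272,225), and the gripper is clear. Handing in.

```bash
python3 -c "
from station import bot
print(bot.job_done())"
```

```text
the job is handed in; nothing more can be done
None
```

I did the two swaps through the white stand: blue to white, red to red, blue to blue, then green to white, yellow to yellow, green to green. Each jar was lifted by its cap and lowered until light contact. It took about 46 s of robot time, and the job is handed in.

- **End state:** The final side picture shows all four jars upright on their own colours. The white stand is empty, the flask is where it was, and the gripper is clear with about 0 N on it.
- **Centring:** When each jar was released, the tool was within about 2 mm of the measured stand centre. I did not re-measure the jars after the last release.
- **Forces:** Contact readings on the coloured stands were 5–12 N. The first placing of the blue jar on white read 17 N, because I lowered it about 2 mm further than needed.
- **Checks that were weak or disagreed:**
  - In the last top picture the arm partly hid the green jar, so only the side view and the approach measurement confirm it.
  - The wrist fits of the held cap read 2–4 mm low in x, with fit errors of 1.5–3 mm. I went by the tool pose instead.

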